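# Slide the grater insert into the slicer board

## Task

Pick up the grater insert by its upright black tab, lay it flat on the open end of the white slicer board with the tab at the open end, and slide it under the two sprung clips until it is fully home and both clips have ridden over its edge and snapped down into its side notches. Slide it gently: do not ram it or force it on against the end stop, and leave the jam jar, pepper mill and salt shaker around it standing where they are. Let go when it is home.

Things in the scene. Friction and masses are not known exactly. Their poses are not given: they have to be found in the camera images.
- cover_top (a point): Point on the top of the fixed wooden board laid over the hob, on which everything stands; its flat top is 43 mm above z = 0. Two low wooden grips (11 mm high) lie along its left and right edges.
- slicer: White slicer board fixed on the hob cover, 258 x 116 mm; origin under its middle, at the cover's top; x points from the open end (edge at x = -130 mm) to the clips, y left, z up. Flat smooth bed 22 mm above the cover. The insert is laid on the clear bed at the open end and slid along +x.
- bed_open (a point): Point on the bed at the open end, (-82, 0, 22) mm in the board's frame. From the open edge to x = -34 mm the bed has nothing on or over it.
- rail_mouth (a point): Point on the bed, (-10, 0, 22) mm in the board's frame. From here to x = +126 mm metal rails, 8 mm higher than the bed, have inner faces at y = +-44 mm (insert 84 mm wide); toward the open end they flare to +-50 mm at x = -33 mm.
- stop_mid (a point): Point on the bed, (68, 0, 22) mm in the board's frame. A grey carriage holding end stop (40 mm wide, 16 mm above the bed) and both clips is clamped with its stop face within +-18 mm along x of this point; where exactly is not reported, it has to be felt or seen. So the insert's origin ends at x = -5 to +31 mm. The stop and clips do not move when pushed gently.
- insert: Loose steel grater plate, 110 (x) x 84 (y) x 9 mm thick, 0.13 to 0.21 kg, at first flat on the hob cover; origin at the middle of its underside, x toward its leading edge (+55 mm; its two outer 20 mm are bevelled from 9 mm down to 2 mm to lift the clips), z up. Sliding it under the clips takes 4 to 10 N; over 30 N on it from slicer, stop and clips, all contacts added up, is too rough (so push under 15 N).
- tab_top (a point): Middle of the top of the insert's upright black tab, where it is held: (-46, 0, 42) mm in the insert's frame. The tab is 10 mm thick along x, 44 mm wide along y and stands 33 mm above the plate.
- notch_mid (a point): Point midway between the two notches, (18.5, 0, 4) mm in the insert's frame. Each long side has a notch from x = +9 to +28 mm, 20 mm in from the side and 5 mm deep, 4 mm of plate left beneath. The clips drop into them from about 3 mm before the leading edge meets the end stop.
- clip_left (a joint): Lift of the left (+y) wire clip, rad: 0 empty, about 0.12 riding on the insert, about 0.035 snapped down in the notch. It hangs over y = +33 mm of the board, 13 mm wide; its lowest point is 35 mm before the stop face, 2 mm above the bed when empty; its upturned nose reaches 25 mm further to the open end, 16 mm above the bed. Spring force there 1 to 2 N.
- clip_right (a joint): Lift angle of the right (-y) clip, same meaning as the left one.
- jam: Bystander: round jam jar with red lid, 65 mm wide, 97 mm high; origin under its middle.
- mill: Bystander: wooden pepper mill, 58 mm wide, 170 mm high; origin under its middle.
- shaker: Bystander: salt shaker, 44 mm wide, 90 mm high; origin under its middle.

How it is judged:
On the way, in this order (a step that is already met when the one before it is completed fails the run):
1. the insert lies on the bed with both clips ridden up on top of it (value of joint each of clip_left, clip_right above 0.1 rad and z of insert in the frame of slicer below 0.03 m), for 0.1 s.
2. the insert is home: both clips have snapped down into its notches (value of joint clip_left between 0.018 and 0.07 rad and value of joint clip_right between 0.018 and 0.07 rad and x of insert in the frame of slicer above -0.012 m and z of insert in the frame of slicer between 0.018 and 0.026 m and angle between insert's own z axis and vertical below 0.05 rad and angle between the x axis of insert and the x axis of slicer, either way round below 0.06 rad), for 0.2 s.
At the end, for the whole second after the job is handed in: The insert lies flat on the bed (underside within 4 mm of bed height, tilt under 0.05 rad, in line with the board within 0.06 rad, its origin beyond x = -12 mm of the board), both clips are down in its notches (lift 0.018 to 0.07 rad), it is at rest and released (all of step 2 and linear speed of insert below 0.01 m/s); the robot touches nothing.
It fails at once if more than 30 N, all contacts added up, between the insert and the slicer board with its clips and stop (contact force between insert and slicer above 30 N).
It fails at once if the jam is pushed more than 15 mm or tipped (distance of jam from where it was at the start of the episode above 0.015 m or angle between jam's own z axis and vertical above 0.3 rad).
It fails at once if the mill is pushed more than 15 mm or tipped (distance of mill from where it was at the start of the episode above 0.015 m or angle between mill's own z axis and vertical above 0.3 rad).
It fails at once if the shaker is pushed more than 15 mm or tipped (distance of shaker from where it was at the start of the episode above 0.015 m or angle between shaker's own z axis and vertical above 0.3 rad).
It also fails if it takes over 62 s, if anything falls off the work surface, if the arm or the gripper's body presses on something with over 40 N, if the wrist force passes 120 N, or if a joint passes its speed limit or range.

## Robot

A 7-joint arm with a two-finger parallel gripper is mounted at the origin on a cart in front of the work surface, level with it; the furniture and walls round the work are solid. World frame = base frame: x ahead of the robot, y to its left, z up, the work surface at z = 0. Lengths are in m, angles in rad, forces in N, time in s.
With the tool pointing down it reaches from about 0.425 to 0.925 m from the base axis. Payload 6.8 kg.
Tool frame: the origin (TCP) lies at the very end of the fingers, on their centre line; the grasp point (between the pads) lies grasp_offset behind it (grasp_offset is the distance from the TCP to the grasp point, in m); z points along the fingers, y is the direction in which the jaws open and shut (so a half turn about z gives the same grasp; the last joint's range is limited). The gripper opens to 85 mm and grips with 20 to 120 N. Pads are 22 mm wide; open, the fingers measure 114 mm over their backs; the gripper's body (76 mm by 85 mm) begins 54 mm behind the grasp point. The pads swing forward as they close: fully open they stand 13 mm farther back than shut.
Start: joints at [-1.255, 0.477, 0.022, 1.555, -0.011, 1.109, -0.083], TCP at [0.278, 0.615, 0.231] pointing down, gripper open.
Joint ranges: [-2.96, 2.96], [-0.34, 2.1], [-1.41, 1.46], [0.24, 2.44], [-1.37, 4.51], [0.17, 1.92], [-2.96, 2.96]. Speed limits (rad/s): [2.39, 2.39, 3.14, 3.14, 3.14, 3.14, 3.14].

## Interface

Orientations are given as a unit quaternion [w, x, y, z].
In Python, from station import * gives the robot as it stands.
- The arm moves only by the shell command python3 -m handwheel 'ROWS' [FORCE]. ROWS is JSON, one flat list of numbers, 7 for each row, row after row: the shift along the world's x, y, z in cm, then the turn, a rotation vector about the world's x, y, z in degrees, then the opening, from 0 (shut) to 1 (fully open). In form: [tx, ty, tz, ax, ay, az, fingers, tx, ty, tz, ax, ay, az, fingers, ...]. A call has 1 to 8 rows; each row is the pose to reach, as a shift and turn from the pose measured when the call began; what a row does not reach only later rows make up. A row lasts 1/12 s, in which the tool goes at most 41.7 mm and 7.16 degrees, less where a joint would pass 70% of its speed; a pose out of reach is approached as far as the arm can. A call with a gripper value outside its range is refused whole. The fingers move at their own pace and stop on an object; FORCE is the grip in N (left out, the last holds). Time passes only in rows, so rows that repeat a pose let the fingers close. It gives the time, the measured TCP pose, the force and the opening at its end, in the units of the state.
- get_obs(): the state, without advancing time (a new reading comes with each control period).
- read_camera(name): name is "scene" or "top" or "wrist"; returns the picture (420x560x3 uint8, red, green, blue); there is no depth.
- camera_info(name): a dict with "fx", "fy", "cx", "cy" (pixels), "R" (3x3) and "t" (3): a world point X has camera coordinates R X + t; the wrist camera has in their place "mount" (4x4, takes a point from camera to tool coordinates, whose origin is the TCP and whose axes are the flange's). Camera axes: x right, y down, z forward; pixel columns grow to the right and rows downward; lengths in m; the calibration is good to about 2 mm. A picture is of the moment at which its call begins: read the wrist's pose just before it. camera_info takes no time and is no camera call.
- hand_in(): hands the job in, once; it reports no verdict.
The state is a dict: "t": time; "q": joint angles; "joint_vel": joint speeds; "joint_torque": joint torques, N m; "eef_pos": TCP position; "tool_rot": TCP orientation; "contact_force": force on the tool from outside, world axes, zero at the start; "torque": the same for the moment, N m; "gripper_width": opening from 0.0 (shut) to 1.0 (fully open).
Only numpy, scipy, OpenCV 4.12 (cv2) and the standard library are available. Lean on these libraries where they do the work, as an engineer would, in place of code of your own. Each camera call takes 0.05 s, during which the arm holds its last target. There are 200 camera calls.

## Working session

There is one attempt and no reset: what is moved stays moved. The work goes in short steps, Python scripts to look and compute and a shell command to move; the robot and the scene stay as the last step left them, time stands still between calls to the robot, and variables do not carry over. Pictures are saved under pics/ and viewed, on a budget of 10 in all, crops included, one or two more only if the job needs it, and the job is handed in when it is done.

```bash
mkdir -p pics; ls
cat > h.py <<'E'
from station import *
import numpy as np, cv2
from scipy.spatial.transform import Rotation as Ro
def cam(name):
    o=get_obs(); im=read_camera(name); c=camera_info(name)
    if 'mount' in c:
        q=np.array(o['tool_rot']); T=np.eye(4); T[:3,:3]=Ro.from_quat(q[[1,2,3,0]]).as_matrix(); T[:3,3]=o['eef_pos']
        M=np.linalg.inv(T@np.array(c['mount'])); R,t=M[:3,:3],M[:3,3]
    else: R,t=np.array(c['R']),np.array(c['t'])
    return im,dict(K=np.array([[c['fx'],0,c['cx']],[0,c['fy'],c['cy']],[0,0,1]]),R=R,t=t)
def ray(c,p):
    d=c['R'].T@np.linalg.inv(c['K'])@np.array([p[0],p[1],1.]); return -c['R'].T@c['t'],d/np.linalg.norm(d)
def onz(c,p,z):
    o,d=ray(c,p); return o+d*(z-o[2])/d[2]
def two(c1,p1,c2,p2):
    o1,d1=ray(c1,p1);o2,d2=ray(c2,p2)
    s=np.linalg.lstsq(np.c_[d1,-d2],o2-o1,rcond=None)[0]
    a,b=o1+s[0]*d1,o2+s[1]*d2; return (a+b)/2,np.linalg.norm(a-b)
def proj(c,X):
    v=c['K']@(c['R']@np.array(X)+c['t']); return v[:2]/v[2]
def save(n,im): cv2.imwrite(n,im[:,:,::-1])
E
python3 - <<'E'
from h import *
print(get_obs())
for n in('scene','top'):
    im,c=cam(n); save(f'pics/{n}0.png',im); np.savez(n+'0.npz',im=im,**c); print(n,-c['R'].T@c['t'],c['R'])
E
```

```text
pics
{'t': 0.0, 'q': array([-1.25508908,  0.47780328,  0.02230605,  1.55649315, -0.01147265,
        1.10930304, -0.08307422]), 'joint_vel': array([ 8.46526861e-04,  2.93175051e-04,  1.48906982e-03,  1.81517424e-03,
        1.12501944e-03,  4.43176487e-05, -1.12309858e-03]), 'joint_torque': array([-3.98763382e-05, -5.96450937e+01,  1.60707179e+00, -2.81196374e+01,
        1.22513555e-02,  9.20812832e-03,  1.02822770e-05]), 'eef_pos': array([0.27733313, 0.61471868, 0.23030534]), 'tool_rot': array([-1.23883182e-04,  2.10277685e-01,  9.77641250e-01, -9.31274337e-04]), 'contact_force': array([ 0.16186446, -0.00534481, -0.52759747]), 'torque': array([-0.02071293, -0.03250251,  0.00225902]), 'gripper_width': 1.0005291603568482}
scene [ 0.07793516 -0.76196934  0.53018854] [[ 0.68746374 -0.72621485 -0.00236414]
 [-0.35582746 -0.33399893 -0.87282961]
 [ 0.63307221  0.60087994 -0.48801934]]
top [ 0.45530864 -0.23245757  1.20679784] [[-0.03021068 -0.99925422  0.02404831]
 [-0.98499979  0.02567318 -0.17063499]
 [ 0.16989033 -0.02884258 -0.9850408 ]]
```

View pics/scene0.png

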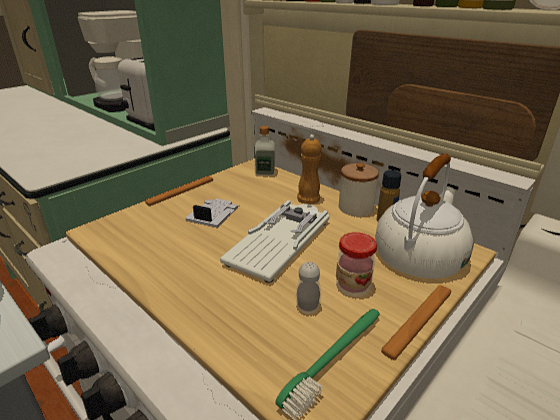

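View pics/top0.png

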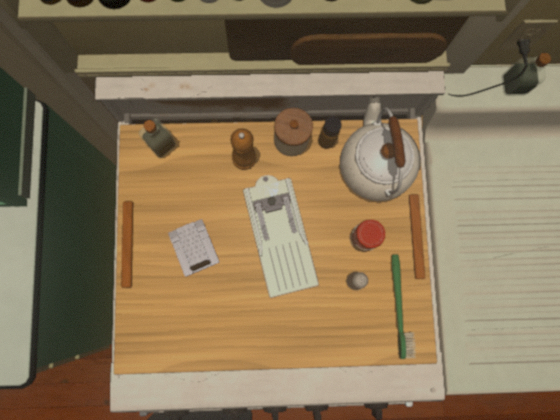

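The scene view shows the insert left of the board with its tab toward the robot (tab at about (203,213)) and the slicer with its open end toward the robot. In the top view the tab is at (201,266), the slicer spans (245,185) to (317,297), the jam is at (370,236), the shaker at (358,281) and the mill at (243,150).

Run:
```python
from h import *
T=dict(np.load('top0.npz'));S=dict(np.load('scene0.npz'))
# tab black mask in both
def blob(im,x0,x1,y0,y1,f):
    m=np.zeros(im.shape[:2],np.uint8); m[y0:y1,x0:x1]=f(im[y0:y1,x0:x1].astype(int))
    n,l,s,ce=cv2.connectedComponentsWithStats(m); i=1+np.argmax(s[1:,4]); return (l==i).astype(np.uint8),s[i],ce[i]
dark=lambda a:a.max(2)<70
for n,D,b in(('top',T,(165,225,215,285)),('scene',S,(185,240,195,230))):
    m,s,ce=blob(D['im'],*b,dark); c=cv2.findContours(m,0,1)[0][0]; print(n,s,ce,cv2.boxPoints(cv2.minAreaRect(c)).round(1).tolist())
    print(D['im'][int(ce[1]),int(ce[0])])
white=lambda a:(a[...,2]>0.78*a[...,0])&(a.max(2)>90)
for nm,b,z in(('insert',(160,228,212,285),.052),('slicer',(230,330,170,305),.065)):
    m,s,ce=blob(T['im'],*b,white); m=cv2.morphologyEx(m,cv2.MORPH_CLOSE,np.ones((9,9)))
    c=max(cv2.findContours(m,0,1)[0],key=cv2.contourArea)
    bx=cv2.boxPoints(cv2.minAreaRect(c)); P=np.array([onz(T,p,z) for p in bx])
    print(nm,bx.round(1).tolist(),P.round(4).tolist(),P.mean(0),[np.linalg.norm(P[i]-P[i-1]).round(4) for i in range(4)],[np.degrees(np.arctan2(*(P[i]-P[i-1])[[1,0]])).round(1) for i in range(4)])
a=cv2.resize(T['im'][170:305,160:330],None,fx=3,fy=3,interpolation=3)
b=cv2.resize(S['im'][180:285,180:340],None,fx=3,fy=3,interpolation=3)
o=np.zeros((600,800,3),np.uint8)
a=cv2.resize(T['im'][170:305,160:330],(510,405)) 
save('pics/c1.png',cv2.resize(T['im'][175:305,165:325],None,fx=4.6,fy=4.6,interpolation=3)[:598,:736])
```

```text
top [193 262  16   8  32] [199.5625  265.28125] [[192.10000610351562, 267.0], [207.10000610351562, 260.1000061035156], [208.1999969482422, 262.5], [193.1999969482422, 269.3999938964844]]
[67 55 39]
scene [193 205  19  17 230] [201.97391304 212.86956522] [[190.60000610351562, 216.89999389648438], [193.39999389648438, 204.39999389648438], [213.5, 208.89999389648438], [210.6999969482422, 221.39999389648438]]
[ 2  9 15]
insert [[167.0, 232.1999969482422], [201.0, 218.1999969482422], [219.10000610351562, 262.0], [185.10000610351562, 276.0]] [[0.6064, -0.0157, 0.052], [0.637, -0.094, 0.052], [0.5345, -0.1346, 0.052], [0.505, -0.0572, 0.052]] [ 0.57073971 -0.0753655   0.052     ] [np.float64(0.1096), np.float64(0.084), np.float64(0.1102), np.float64(0.0829)] [np.float64(22.2), np.float64(-68.7), np.float64(-158.4), np.float64(110.9)]
slicer [[240.3000030517578, 182.39999389648438], [288.3999938964844, 170.0], [318.0, 284.5], [269.8999938964844, 296.8999938964844]] [[0.717, -0.1871, 0.065], [0.744, -0.3001, 0.065], [0.4768, -0.3575, 0.065], [0.4525, -0.2483, 0.065]] [ 0.59757548 -0.27326349  0.065     ] [np.float64(0.2714), np.float64(0.1162), np.float64(0.2732), np.float64(0.1119)] [np.float64(13.0), np.float64(-76.6), np.float64(-167.9), np.float64(102.5)]
```

View pics/c1.png

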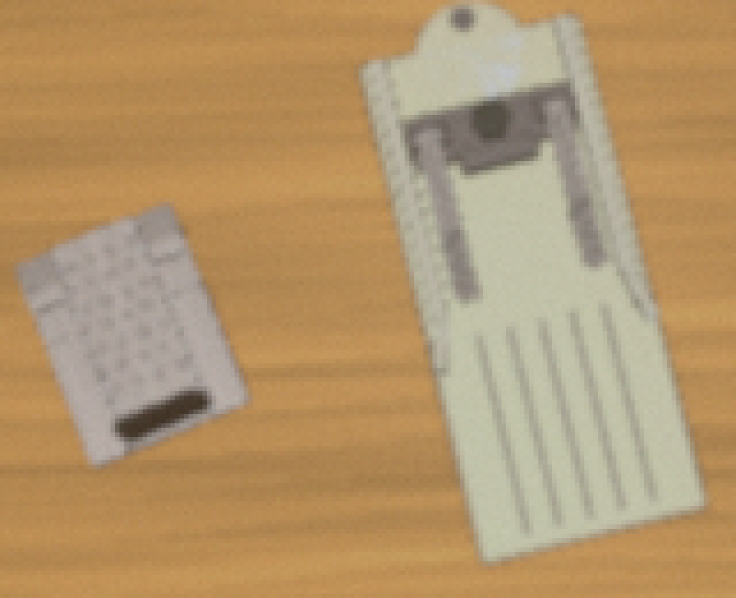

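The insert measures 110×84 mm at yaw of about 21.7° and the board's yaw is about 12.5°. The carriage's grey stop is visible at crop (500,165). I'm moving toward the tab, where I'll look with the wrist camera.

```bash
python3 -m handwheel '[1.2,-3.5,0,0,0,-3,1, 2.5,-7,0,0,0,-6,1, 3.8,-10.6,0,0,0,-9,1, 5,-14.2,0,0,0,-12,1, 6.3,-17.8,0,0,0,-15,1, 7.5,-21.3,0,0,0,-18,1, 8.8,-24.9,0,0,0,-20,1, 10,-28.4,0,0,0,-22,1]'
python3 -m handwheel '[1.2,-3.5,0,0,0,-3,1, 2.5,-7,0,0,0,-6,1, 3.8,-10.6,0,0,0,-9,1, 5,-14.2,0,0,0,-12,1, 6.3,-17.8,0,0,0,-15,1, 7.5,-21.3,0,0,0,-18,1, 8.8,-24.9,0,0,0,-20,1, 10,-28.4,0,0,0,-22,1]'
python3 -c "
from h import *
o=get_obs();print(o['q'],o['eef_pos'],o['tool_rot']);print(camera_info('wrist'))"
```

```text
t: 0.77
eef_pos: [0.3776, 0.3286, 0.2302]
tool_rot: [-0.0, 0.394, 0.919, -0.001]
contact_force: [0.9, -0.7, 0.7]
gripper_width: 0.997
t: 1.43
eef_pos: [0.4776, 0.0427, 0.2302]
tool_rot: [-0.001, 0.563, 0.827, -0.001]
contact_force: [0.6, 0.5, -0.2]
gripper_width: 0.996
[-0.62021962  0.15606198  0.44992245  2.03265613 -0.08145094  0.97174447
  0.24639296] [0.47763574 0.04266077 0.23018604] [-5.76173546e-04  5.62770312e-01  8.26612686e-01 -8.43078520e-04]
{'fx': 373.8821898976112, 'fy': 373.8821898976112, 'cx': 281.4229663562923, 'cy': 206.53328853973755, 'mount': array([[ 9.34378259e-04, -9.57187594e-01, -2.89466816e-01,
         7.34013687e-02],
       [ 9.99999463e-01,  7.64478118e-04,  7.00006962e-04,
        -3.45653154e-04],
       [-4.48746933e-04, -2.89467315e-01,  9.57187794e-01,
        -1.43866524e-01],
       [ 0.00000000e+00,  0.00000000e+00,  0.00000000e+00,
         1.00000000e+00]])}
```

```bash
python3 -c "
from h import *
im,c=cam('wrist');np.savez('w1.npz',im=im,**c);save('pics/w1.png',im)"
python3 -m handwheel '[1,-2.3,0,0,0,0,1, 2,-4.6,0,0,0,0,1, 3,-7,0,0,0,0,1, 4,-9.5,0,0,0,0,1, 5,-12,0,0,0,0,1, 5,-12,0,0,0,0,1]'
python3 - <<'E'
from h import *
im,c=cam('wrist');np.savez('w2.npz',im=im,**c)
a=np.load('w1.npz')['im']
save('pics/w12.png',cv2.resize(np.hstack([a,im]),(800,300),interpolation=3))
for X in [(0.528,-.092,.085)]: print(proj(np.load('w1.npz'),X),proj(c,X))
E
```

```text
t: 1.98
eef_pos: [0.5304, -0.0905, 0.2308]
tool_rot: [0.003, 0.57, 0.822, -0.003]
contact_force: [0.4, -0.8, 0.9]
gripper_width: 0.997
[278.99921551 343.26980359] [278.38450393 188.98412768]
```

View pics/w12.png

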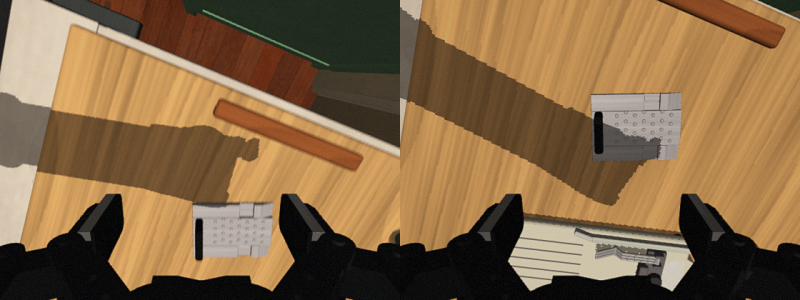

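Both wrist frames show the insert with its tab on the left, between the finger columns: w1 at about (279,336) and w2 at about (279,185). The prediction was (278,189). I'll triangulate the far end of the tab top and the plate corners.

Run:
```python
from h import *
A=dict(np.load('w1.npz'));B=dict(np.load('w2.npz'))
def tab(D,v0,v1):
    m=np.zeros((420,560),np.uint8); m[v0:v1,262:300]=D['im'][v0:v1,262:300].max(2)<40
    n,l,s,ce=cv2.connectedComponentsWithStats(m); i=1+np.argmax(s[1:,4]); c=cv2.findContours((l==i).astype(np.uint8),0,1)[0][0]
    x,y,w,h=s[i][:4]; r=cv2.minAreaRect(c); print(s[i],ce[i],r); return x,y,w,h
a=tab(A,290,375);b=tab(B,140,235)
f=lambda a:(a[0]+a[2]/2-.5,a[1]+a[3]-.5)
P,e=two(A,f(a),B,f(b)); print('far end top',P,e)
f2=lambda a:(a[0]+a[2]/2-.5,a[1]-.5)
print('near end (bottom)',two(A,f2(a),B,f2(b)))
print('w2 on z .085: far',onz(B,f(b),.085))
# plate outline in w2
im=B['im'].astype(int); m=((im[...,2]>0.8*im[...,0])&(im.max(2)>50)).astype(np.uint8); m[:120]=0;m[245:]=0;m[:,:255]=0;m[:,410:]=0
m=cv2.morphologyEx(m,cv2.MORPH_CLOSE,np.ones((11,11))); c=max(cv2.findContours(m,0,1)[0],key=cv2.contourArea)
bx=cv2.boxPoints(cv2.minAreaRect(c));Q=np.array([onz(B,p,.05) for p in bx]);print(bx.round(1).tolist(),Q.mean(0),[np.linalg.norm(Q[i]-Q[i-1]).round(4) for i in range(4)],[np.degrees(np.arctan2(*(Q[i]-Q[i-1])[[1,0]])).round(1) for i in range(4)])
o=get_obs();q=np.array(o['tool_rot']);print(o['eef_pos'],o['q'],Ro.from_quat(q[[1,2,3,0]]).as_matrix())
```

```text
[273 307  11  57 510] [278.05686275 334.86470588] ((278.0, 335.0), (56.0, 10.0), 90.0)
[271 156  14  60 682] [277.56744868 186.19501466] ((277.41351318359375, 185.5396728515625), (58.9815673828125, 12.296156883239746), 88.56790161132812)
far end top [ 0.53528165 -0.11333963  0.08435434] 0.00019018812962261274
near end (bottom) (array([ 0.51888072, -0.07112012,  0.06050097]), np.float64(0.0005835403828214542))
w2 on z .085: far [ 0.53512458 -0.11316991  0.085     ]
[[266.79998779296875, 132.0], [393.5, 129.39999389648438], [395.3999938964844, 222.6999969482422], [268.70001220703125, 225.3000030517578]] [ 0.57149448 -0.07572453  0.05      ] [np.float64(0.0849), np.float64(0.1081), np.float64(0.085), np.float64(0.1166)] [np.float64(111.1), np.float64(21.8), np.float64(-63.1), np.float64(-158.1)]
[ 0.52966448 -0.08785926  0.23046177] [-0.39541914  0.26970942  0.53194201  1.9155865  -0.15497521  0.99698473
  0.56500049] [[-3.52189006e-01  9.35928898e-01 -3.42492844e-05]
 [ 9.35914302e-01  3.52183308e-01 -5.59798306e-03]
 [-5.22725209e-03 -2.00360248e-03 -9.99984331e-01]]
```

```bash
python3 -c "
import station;print(getattr(station,'grasp_offset',None),[n for n in dir(station) if n[0]!='_'])"
python3 -m handwheel '[-0.1,-0.2,-2,0,0,0.5,1, -0.2,-0.5,-5,0,0,1,1, -0.2,-0.5,-8,0,0,1,1, -0.2,-0.5,-11,0,0,1,0.6, -0.2,-0.5,-14,0,0,1,0.6, -0.2,-0.5,-16,0,0,1,0.6, -0.2,-0.5,-16.8,0,0,1,0.6, -0.2,-0.5,-16.8,0,0,1,0.6]' 40
```

```text
0.0187 ['PlanningError', 'camera_info', 'get_obs', 'grasp_offset', 'hand_in', 'read_camera']
t: 2.7
eef_pos: [0.5261, -0.0916, 0.0607]
tool_rot: [-0.0, 0.561, 0.827, -0.003]
contact_force: [0.3, 0.3, 0.0]
gripper_width: 0.6
```

```bash
python3 -m handwheel '[0.2,-0.1,-0.4,0,0,0,0.5, 0.2,-0.1,-0.4,0,0,0,0.3, 0.2,-0.1,-0.4,0,0,0,0, 0.2,-0.1,-0.4,0,0,0,0, 0.2,-0.1,-0.4,0,0,0,0, 0.2,-0.1,-0.4,0,0,0,0, 0.2,-0.1,-0.4,0,0,0,0]' 60
python3 -c "
from h import *
o=get_obs();print(o['eef_pos'],o['contact_force'],o['torque'],o['gripper_width'],o['q'])"
```

```text
t: 3.28
eef_pos: [0.529, -0.0926, 0.0579]
tool_rot: [0.001, 0.561, 0.827, -0.003]
contact_force: [-1.4, 0.5, 5.8]
gripper_width: 0.104
[ 0.52900802 -0.09264276  0.05789031] [-1.37540283  0.49171891  5.813795  ] [0.1663243  0.10750353 0.07058597] 0.1037198428175207 [-0.27037522  0.52219413  0.4148565   2.04190012 -0.33321892  0.64332226
  0.74316175]
```

The tab is gripped at opening 0.104, which is about 9 mm. I'll lift it and meanwhile refine the board pose from the saved views.

```bash
python3 -m handwheel '[0,0,0.5,0,0,0,0, 0,0,1.5,0,0,0,0, 0,0,3,0,0,0,0, 0,0,5,0,0,0,0, 0,0,6.5,0,0,0,0, 0,0,7,0,0,0,0, 0,0,7,0,0,0,0]'
python3 - <<'E'
from h import *
B=dict(np.load('w2.npz'));T=dict(np.load('top0.npz'))
im=B['im'].astype(int)
# left edge in w2: for each column scan rows 285..340, wood->white by blue/red ratio
pts=[]
for u in list(range(185,255,5)):
    r=im[280:345,u,2]/np.maximum(im[280:345,u,0],1)
    g=np.diff(cv2.GaussianBlur(r.reshape(-1,1).astype(np.float32),(1,5),0).ravel()); i=np.argmax(g); pts.append((u,280+i+.5))
print(pts)
P=np.array([onz(B,p,.065) for p in pts]); vx,vy,x0,y0=cv2.fitLine(P[:,:2].astype(np.float32),cv2.DIST_HUBER,0,.001,.001).ravel()
yaw=np.degrees(np.arctan2(vy,vx)); print('w2 left edge yaw',yaw if abs(yaw)<90 else yaw-180,'pt',x0,y0)
# top edges: subpixel along sampled lines; corners approx
C=[onz(T,p,.065)[:2] for p in((270.9,297.2),(318.3,284.8),(243.7,189.1),(291.1,178.3))]
th=np.radians(12.6);ex=np.array([np.cos(th),np.sin(th)]);ey=np.array([-ex[1],ex[0]]);O=np.array([.5925,-.2735])
t=T['im'].astype(np.float32);ratio=cv2.GaussianBlur(t[...,2]/np.maximum(t[...,0],1),(0,0),.7)
def edge(base,n):  # subpixel edge along normal
    s=np.arange(-.012,.0121,.0005); v=[]
    for k in s:
        p=proj(T,[*(base+n*k),.065]); v.append(cv2.getRectSubPix(ratio,(1,1),tuple(map(float,p)))[0,0])
    g=-np.diff(v); return base+n*(s[np.argmax(g)]+.00025)
def fit(ps):
    vx,vy,a,b=cv2.fitLine(np.array(ps,np.float32),cv2.DIST_HUBER,0,.001,.001).ravel(); y=np.degrees(np.arctan(vy/vx)); return y,np.array([a,b])
L=fit([edge(O+ex*x+ey*.058,ey) for x in np.arange(-.115,-.03,.006)]);R=fit([edge(O+ex*x-ey*.058,-ey) for x in np.arange(-.115,-.03,.006)])
E=fit([edge(O-ex*.13+ey*y,-ex) for y in np.arange(-.05,.051,.006)])
for n,l in(('L',L),('R',R),('E',E)): print(n,l[0],'slicer coords',(l[1]-O)@ex,(l[1]-O)@ey)
w=np.array([x0,y0])-O; print('w2 edge in slicer coords',w@ex,w@ey)
print('corners',[((c-O)@ex,(c-O)@ey) for c in C])
o=get_obs();print(o['eef_pos'],o['contact_force'],o['torque'],o['gripper_width'])
E
```

```text
t: 3.87
eef_pos: [0.5299, -0.0927, 0.1296]
tool_rot: [0.002, 0.561, 0.827, -0.002]
contact_force: [-0.3, 0.3, -1.9]
gripper_width: 0.106
[(185, np.float64(304.5)), (190, np.float64(305.5)), (195, np.float64(305.5)), (200, np.float64(306.5)), (205, np.float64(306.5)), (210, np.float64(307.5)), (215, np.float64(307.5)), (220, np.float64(308.5)), (225, np.float64(309.5)), (230, np.float64(309.5)), (235, np.float64(310.5)), (240, np.float64(311.5)), (245, np.float64(311.5)), (250, np.float64(312.5))]
w2 left edge yaw 12.783401 pt 0.51189476 -0.22743236
L 12.702859 slicer coords -0.06400001187542485 0.05720000172630494
R 12.522135 slicer coords -0.07239998456025351 -0.05830001452339769
E -77.53161 slicer coords -0.13279997947212369 -0.007999994543514726
w2 edge in slicer coords -0.068614657018966 0.06254167443900228
corners [(np.float64(-0.1323682955327283), np.float64(0.05302623876855415)), (np.float64(-0.1321440632634488), np.float64(-0.05733739722988629)), (np.float64(0.12287256814274988), np.float64(0.053364541749826605)), (np.float64(0.1210945025306554), np.float64(-0.06004655540629066))]
[ 0.52994371 -0.09269846  0.12958207] [-0.32726023  0.29728371 -1.85606163] [-0.01306943  0.0580641  -0.05333663] 0.10580510078983896
```

```bash
python3 -m handwheel '[-0.3,-2,2,0,0,-1,0, -0.7,-5,5,0,0,-3,0, -1.2,-8.5,8,0,0,-5,0, -1.7,-12,9,0,0,-7,0, -2.3,-15.5,9,0,0,-9.1,0, -2.8,-19,9,0,0,-9.1,0, -3.3,-22.3,9,0,0,-9.1,0, -3.3,-22.3,9,0,0,-9.1,0]'
python3 -m handwheel '[0,0,0,0,0,0,0, 0,0,0,0,0,0,0, 0,0,0,0,0,0,0]'
python3 - <<'E'
from h import *
im,c=cam('wrist');np.savez('w3.npz',im=im,**c)
im=im.copy()
th=np.radians(12.6);ex=np.array([np.cos(th),np.sin(th)]);ey=np.array([-ex[1],ex[0]]);O=np.array([.5899,-.2746])
for x,y in((-.13,.058),(-.13,0),(-.033,.058),(.05,.058)):
    cv2.circle(im,tuple(int(round(v)) for v in proj(c,[*(O+ex*x+ey*y),.065])),3,(255,0,0),1)
save('pics/w3.png',cv2.resize(im,(784,588),interpolation=3))
print(get_obs()['eef_pos'],get_obs()['tool_rot'])
E
```

```text
t: 4.53
eef_pos: [0.4932, -0.3235, 0.2194]
tool_rot: [0.002, 0.629, 0.777, -0.004]
contact_force: [-0.4, -0.3, -0.6]
gripper_width: 0.105
t: 4.78
eef_pos: [0.493, -0.3226, 0.2186]
tool_rot: [0.002, 0.629, 0.778, -0.004]
contact_force: [1.4, -1.3, -0.7]
gripper_width: 0.105
[ 0.49347706 -0.32209105  0.21879609] [ 0.00184528  0.62845794  0.77783213 -0.00379342]
```

View pics/w3.png

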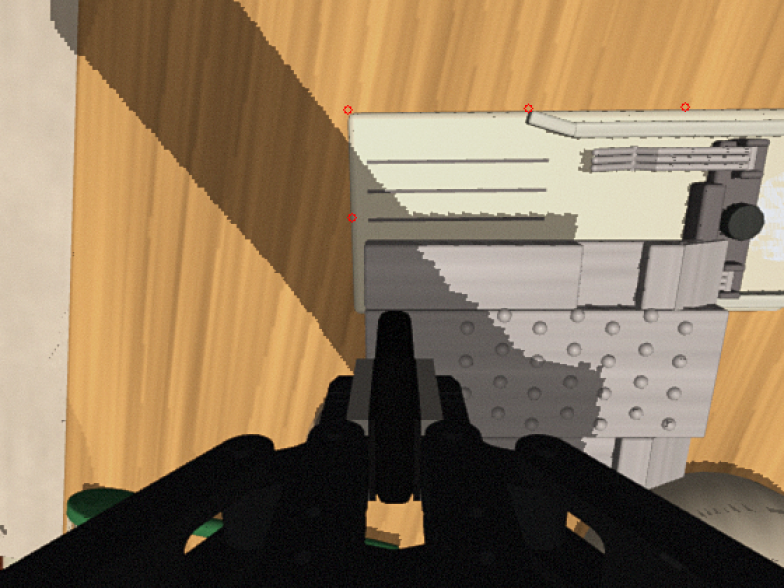

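The wrist view from above shows the board's open-left corner at (350,113) in the 1.4× picture, against a predicted (348,110). The insert in hand is level and aligned, with its left edge at row 241. The stop face is near x≈688, the left clip's nose is at 582, and the rail flare starts at 528. I'll put numbers on these.

Run:
```python
from h import *
c=dict(np.load('w3.npz')); im=c['im'].astype(np.float32)
th=np.radians(12.6);ex=np.array([np.cos(th),np.sin(th)]);ey=np.array([-ex[1],ex[0]]);O=np.array([.5899,-.2746])
S=lambda p,z:(lambda X:(round(float((X[:2]-O)@ex)*1e3,1),round(float((X[:2]-O)@ey)*1e3,1)))(onz(c,(p[0]/1.4,p[1]/1.4),z))
ra=cv2.GaussianBlur(im[...,2]/np.maximum(im[...,0],1),(0,0),.8); g=np.diff(ra,axis=0)
pts=[(u,70+np.argmax(g[70:95,u])+.5) for u in range(262,370,6)]
P=np.array([onz(c,p,.065)[:2] for p in pts]); v=cv2.fitLine(P.astype(np.float32),cv2.DIST_HUBER,0,.001,.001).ravel()
print('left edge yaw',np.degrees(np.arctan(v[1]/v[0])),'y',(v[2:]-O)@ey,'x',(v[2:]-O)@ex)
gx=np.diff(ra,axis=1); e=[(240+np.argmax(gx[r,240:265])+.5,r) for r in range(90,160,5)]
P=np.array([onz(c,p,.065)[:2] for p in e]); print('open edge x med',np.median((P-O)@ex)*1e3,e[:4])
print('corner',S((351,113),.065),'stop top',S((692,184),.081),'stop bottom',S((684,233),.065),'clip nose',S((582,160),.081),'flare start',S((528,118),.073))
o=get_obs();q=np.array(o['tool_rot']);Rt=Ro.from_quat(q[[1,2,3,0]]).as_matrix();z0=o['eef_pos'][2]
for nm,p,dz in(('trail-left bottom',(366,242),.0149),('notch rear bottom edge',(578,241),.0149),('front left bottom',(727,241),.0149),('trail low',(366,310),.0059)):
    X=onz(c,(p[0]/1.4,p[1]/1.4),z0-dz); d=Rt.T@(X-o['eef_pos']); print(nm,'tool coords mm: along insert x (tool y)',d[1]*1e3,'insert y (tool x)',d[0]*1e3)
print('tool y yaw',np.degrees(np.arctan2(Rt[1,1],Rt[0,1])),Rt.round(4).tolist())
```

```text
left edge yaw 12.116732 y 0.05638177325722219 x -0.08221730808637888
open edge x med -130.20577467858647 [(np.float64(248.5), 90), (np.float64(248.5), 95), (np.float64(248.5), 100), (np.float64(248.5), 105)]
corner (-128.2, 55.9) stop top (52.0, 18.5) stop bottom (60.7, -10.9) clip nose (-7.2, 31.3) flare start (-34.8, 52.4)
trail-left bottom tool coords mm: along insert x (tool y) -9.306043725966614 insert y (tool x) 40.267091568271574
notch rear bottom edge tool coords mm: along insert x (tool y) 55.77768934374159 insert y (tool x) 40.62703471690814
front left bottom tool coords mm: along insert x (tool y) 101.39629965464059 insert y (tool x) 40.659859642859224
trail low tool coords mm: along insert x (tool y) -9.146913690839984 insert y (tool x) 21.218274141635753
tool y yaw 12.125505703494591 [[-0.2101, 0.9777, -0.0019], [0.9777, 0.2101, -0.0082], [-0.0076, -0.0036, -1.0]]
```

```bash
python3 -m handwheel '[-1,0.5,0,0,0,0.2,0, -2.2,1.2,0,0,0,0.2,0, -3.5,1.9,-1,0,0,0.2,0, -3.5,1.9,-4,0,0,0.2,0, -3.5,1.9,-7,0,0,0.2,0, -3.5,1.9,-10,0,0,0.2,0, -3.5,1.9,-12.3,0,0,0.2,0, -3.5,1.9,-13,0,0,0.2,0]'
python3 -m handwheel '[0,0,0,0,0,0,0, 0,0,0,0,0,0,0]'
python3 - <<'E'
from h import *
o=get_obs();q=np.array(o['tool_rot']);R=Ro.from_quat(q[[1,2,3,0]]).as_matrix()
print(o['eef_pos'],o['contact_force'],o['torque'],'yaw',np.degrees(np.arctan2(R[1,1],R[0,1])),R[2],o['q'])
im,c=cam('scene'); 
s=cv2.resize(im[150:310,170:390],None,fx=3.6,fy=3.6,interpolation=3)[:576,:792]
save('pics/s4.png',s)
E
```

```text
t: 5.5
eef_pos: [0.4571, -0.3002, 0.0854]
tool_rot: [-0.001, 0.626, 0.78, -0.004]
contact_force: [-0.8, 0.4, -1.8]
gripper_width: 0.108
t: 5.67
eef_pos: [0.4574, -0.2992, 0.0855]
tool_rot: [-0.002, 0.625, 0.78, -0.004]
contact_force: [-0.0, 0.1, -1.1]
gripper_width: 0.105
[ 0.4574422  -0.29922352  0.08552478] [-0.02279319  0.11731686 -1.10276594] [0.05800381 0.00021589 0.0266887 ] yaw 12.56530772716315 [-0.00272781 -0.00834523 -0.99996146] [ 0.05252844  0.50891573  0.52744591  2.00954797 -0.36831254  0.72149068
  1.02551463]
```

View pics/s4.png

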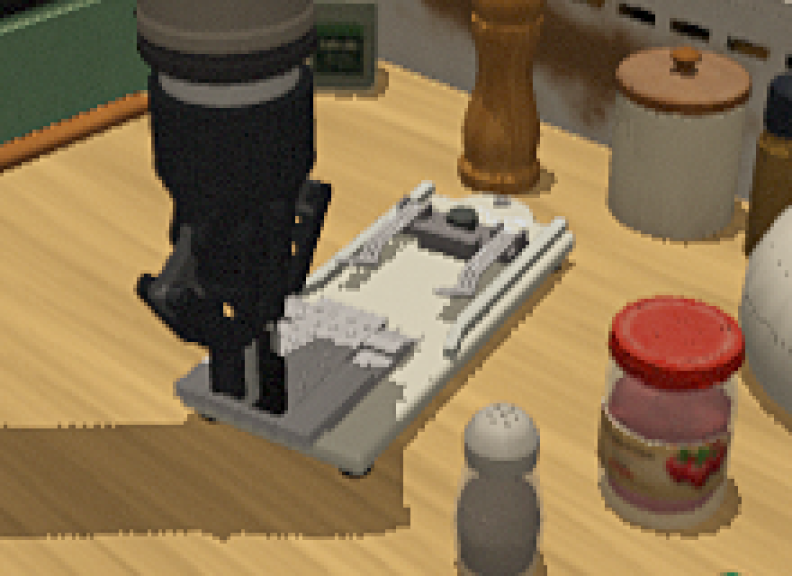

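The scene crop shows the insert hovering over the open end of the board, slightly to the left, with the bystanders untouched. I'll correct 4 mm in −y and lower it.

```bash
python3 -m handwheel '[0.1,-0.2,0,0,0,-0.1,0, 0.1,-0.4,0,0,0,-0.1,0, 0.1,-0.4,-0.2,0,0,-0.1,0, 0.1,-0.4,-0.35,0,0,-0.1,0, 0.1,-0.4,-0.45,0,0,-0.1,0, 0.1,-0.4,-0.5,0,0,-0.1,0, 0.1,-0.4,-0.5,0,0,-0.1,0]'
cat > st.py <<'E'
from h import *
o=get_obs();q=np.array(o['tool_rot']);R=Ro.from_quat(q[[1,2,3,0]]).as_matrix()
th=np.radians(12.4);ex=np.array([np.cos(th),np.sin(th)]);ey=np.array([-ex[1],ex[0]]);O=np.array([.5899,-.2746])
d=np.array(o['eef_pos'])[:2]-O;f=np.array(o['contact_force']);F=f[:2]
print('tab slicer x,y mm',(d@ex*1e3).round(1),(d@ey*1e3).round(1),'z',o['eef_pos'][2].round(4),'F along,across,up',(F@ex).round(1),(F@ey).round(1),f[2].round(1),'tq',o['torque'].round(2),'yaw',np.degrees(np.arctan2(R[1,1],R[0,1])).round(2),R[2,:2].round(4),'w',round(o['gripper_width'],3))
E
python3 st.py
```

```text
t: 6.3
eef_pos: [0.4588, -0.3038, 0.0812]
tool_rot: [-0.001, 0.626, 0.78, -0.004]
contact_force: [-0.7, -0.0, -0.5]
gripper_width: 0.104
tab slicer x,y mm -134.3 -0.4 z 0.0812 F along,across,up -0.7 0.1 -0.5 tq [ 0.04  0.02 -0.03] yaw 12.45 [-0.0037 -0.0071] w 0.104
```

```bash
python3 -m handwheel '[0,0,-0.05,0,0,0,0, 0,0,-0.1,0,0,0,0, 0,0,-0.1,0,0,0,0]'; python3 st.py;python3 -m handwheel '[0,0,-0.05,0,0,0,0, 0,0,-0.1,0,0,0,0, 0,0,-0.1,0,0,0,0]'; python3 st.py
```

```text
t: 6.55
eef_pos: [0.4589, -0.3039, 0.0802]
tool_rot: [-0.001, 0.626, 0.78, -0.004]
contact_force: [-0.8, 0.5, 1.1]
gripper_width: 0.106
tab slicer x,y mm -134.2 -0.5 z 0.0802 F along,across,up -0.7 0.7 1.1 tq [ 0.09 -0.02  0.08] yaw 12.43 [-0.0038 -0.007 ] w 0.106
t: 6.8
eef_pos: [0.4591, -0.3041, 0.0799]
tool_rot: [-0.0, 0.626, 0.779, -0.004]
contact_force: [-2.3, 1.8, 7.8]
gripper_width: 0.103
tab slicer x,y mm -134.1 -0.8 z 0.0799 F along,across,up -1.8 2.2 7.8 tq [0.3  0.13 0.03] yaw 12.42 [-0.004  -0.0062] w 0.103
```

```bash
python3 -m handwheel '[0.2,0.05,0.02,0,0,0,0, 0.4,0.1,0.02,0,0,0,0, 0.6,0.15,0.02,0,0,0,0, 0.8,0.2,0.02,0,0,0,0, 1.0,0.25,0.02,0,0,0,0, 1.2,0.3,0.02,0,0,0,0, 1.4,0.35,0.02,0,0,0,0, 1.5,0.35,0.02,0,0,0,0]'; python3 st.py
```

```text
t: 7.47
eef_pos: [0.4746, -0.3004, 0.0801]
tool_rot: [-0.0, 0.626, 0.78, -0.004]
contact_force: [0.1, -0.2, 2.4]
gripper_width: 0.102
tab slicer x,y mm -118.2 -0.5 z 0.0801 F along,across,up 0.0 -0.2 2.4 tq [ 0.06 -0.03 -0.  ] yaw 12.45 [-0.004 -0.006] w 0.102
```

```bash
python3 -m handwheel '[0.2,0.05,0,0,0,0,0, 0.4,0.1,0,0,0,0,0, 0.6,0.15,0,0,0,0,0, 0.8,0.2,0,0,0,0,0, 1.0,0.25,0,0,0,0,0, 1.2,0.28,0,0,0,0,0, 1.4,0.32,0,0,0,0,0, 1.5,0.35,0,0,0,0,0]'; python3 st.py
python3 -m handwheel '[0.2,0.05,0,0,0,0,0, 0.4,0.1,0,0,0,0,0, 0.6,0.15,0,0,0,0,0, 0.8,0.2,0,0,0,0,0, 1.0,0.25,0,0,0,0,0, 1.2,0.28,0,0,0,0,0, 1.3,0.3,0,0,0,0,0, 1.3,0.3,0,0,0,0,0]'; python3 st.py
```

```text
t: 8.13
eef_pos: [0.4899, -0.2969, 0.0801]
tool_rot: [-0.0, 0.626, 0.78, -0.004]
contact_force: [-0.6, 0.7, 1.5]
gripper_width: 0.105
tab slicer x,y mm -102.4 -0.3 z 0.0801 F along,across,up -0.5 0.8 1.5 tq [-0.04 -0.02  0.04] yaw 12.46 [-0.0041 -0.0059] w 0.105
t: 8.8
eef_pos: [0.5035, -0.2937, 0.0801]
tool_rot: [-0.0, 0.626, 0.78, -0.003]
contact_force: [1.1, -0.5, 1.0]
gripper_width: 0.103
tab slicer x,y mm -88.5 -0.1 z 0.0801 F along,across,up 0.9 -0.7 1.0 tq [ 0.06 -0.32  0.04] yaw 12.48 [-0.0042 -0.0054] w 0.103
```

```bash
python3 -m handwheel '[0.1,0.02,0,0,0,0,0, 0.2,0.04,0,0,0,0,0, 0.3,0.06,0,0,0,0,0, 0.4,0.08,0,0,0,0,0, 0.5,0.11,0,0,0,0,0, 0.6,0.13,0,0,0,0,0, 0.7,0.15,0,0,0,0,0, 0.8,0.17,0,0,0,0,0]'; python3 st.py
python3 -m handwheel '[0.1,0.02,0,0,0,0,0, 0.2,0.04,0,0,0,0,0, 0.3,0.06,0,0,0,0,0, 0.4,0.08,0,0,0,0,0, 0.5,0.11,0,0,0,0,0, 0.6,0.13,0,0,0,0,0, 0.7,0.15,0,0,0,0,0, 0.8,0.17,0,0,0,0,0]'; python3 st.py
```

```text
t: 9.47
eef_pos: [0.5115, -0.292, 0.0801]
tool_rot: [-0.0, 0.626, 0.78, -0.003]
contact_force: [-1.1, -0.1, 1.0]
gripper_width: 0.106
tab slicer x,y mm -80.3 -0.1 z 0.0801 F along,across,up -1.1 0.1 1.0 tq [ 0.03  0.   -0.05] yaw 12.48 [-0.0042 -0.0056] w 0.106
t: 10.13
eef_pos: [0.5183, -0.2908, 0.0801]
tool_rot: [-0.001, 0.626, 0.779, -0.004]
contact_force: [-5.5, -0.8, 4.1]
gripper_width: 0.103
tab slicer x,y mm -73.4 -0.5 z 0.0801 F along,across,up -5.5 0.4 4.1 tq [-0.15  0.79  0.04] yaw 12.42 [-0.0039 -0.0072] w 0.103
```

```bash
python3 -m handwheel '[0.1,0.02,0,0,0,0,0, 0.2,0.04,0,0,0,0,0, 0.3,0.06,0,0,0,0,0, 0.4,0.08,0,0,0,0,0, 0.5,0.11,0,0,0,0,0, 0.6,0.13,0,0,0,0,0, 0.7,0.15,0,0,0,0,0, 0.8,0.17,0,0,0,0,0]'; python3 st.py
```

```text
t: 10.8
eef_pos: [0.5249, -0.2899, 0.0801]
tool_rot: [-0.001, 0.627, 0.779, -0.005]
contact_force: [-7.1, -1.5, 5.4]
gripper_width: 0.108
tab slicer x,y mm -66.8 -1.0 z 0.0801 F along,across,up -7.3 0.0 5.4 tq [-0.14  0.96  0.06] yaw 12.34 [-0.0036 -0.0091] w 0.108
```

```bash
python3 -m handwheel '[0.1,0.04,0,0,0,0,0, 0.2,0.07,0,0,0,0,0, 0.3,0.1,0,0,0,0,0, 0.4,0.12,0,0,0,0,0, 0.5,0.14,0,0,0,0,0, 0.6,0.16,0,0,0,0,0, 0.7,0.18,0,0,0,0,0, 0.8,0.21,0,0,0,0,0]'; python3 st.py
```

```text
t: 11.47
eef_pos: [0.5323, -0.2885, 0.0802]
tool_rot: [-0.001, 0.627, 0.779, -0.005]
contact_force: [-4.1, -0.6, 3.3]
gripper_width: 0.108
tab slicer x,y mm -59.3 -1.2 z 0.0802 F along,across,up -4.1 0.3 3.3 tq [-0.17  0.43 -0.05] yaw 12.28 [-0.0039 -0.0096] w 0.108
```

```bash
python3 -m handwheel '[0.1,0.04,0,0,0,0,0, 0.2,0.06,0,0,0,0,0, 0.3,0.08,0,0,0,0,0, 0.4,0.1,0,0,0,0,0, 0.5,0.12,0,0,0,0,0, 0.6,0.15,0,0,0,0,0, 0.6,0.15,0,0,0,0,0]'; python3 st.py
python3 -m handwheel '[0.1,0.03,0,0,0,0,0, 0.2,0.05,0,0,0,0,0, 0.3,0.07,0,0,0,0,0, 0.4,0.1,0,0,0,0,0, 0.4,0.1,0,0,0,0,0]'; python3 st.py
```

```text
t: 12.05
eef_pos: [0.5387, -0.2869, 0.0802]
tool_rot: [-0.001, 0.627, 0.779, -0.005]
contact_force: [-3.1, -1.6, 3.1]
gripper_width: 0.107
tab slicer x,y mm -52.7 -1.0 z 0.0802 F along,across,up -3.4 -0.8 3.1 tq [-0.15  0.29 -0.03] yaw 12.29 [-0.0041 -0.0093] w 0.107
t: 12.47
eef_pos: [0.5441, -0.2852, 0.0803]
tool_rot: [-0.001, 0.627, 0.779, -0.004]
contact_force: [2.3, -0.1, 0.3]
gripper_width: 0.105
tab slicer x,y mm -47.0 -0.6 z 0.0803 F along,across,up 2.3 -0.5 0.3 tq [ 0.09 -0.62 -0.01] yaw 12.36 [-0.0045 -0.0076] w 0.105
```

The push force dropped and reversed sign, which suggests the clips have dropped into the notches. I'll creep the rest of the way to feel for the stop.

```bash
python3 -m handwheel '[0.04,0.01,0,0,0,0,0, 0.08,0.02,0,0,0,0,0, 0.12,0.03,0,0,0,0,0, 0.16,0.04,0,0,0,0,0, 0.16,0.04,0,0,0,0,0]'; python3 st.py
python3 - <<'E'
from h import *
im,c=cam('wrist'); save('pics/w5.png',cv2.resize(im[40:330],(784,406),interpolation=3))
E
```

```text
t: 12.88
eef_pos: [0.5452, -0.2849, 0.0802]
tool_rot: [-0.001, 0.627, 0.779, -0.005]
contact_force: [-2.8, 0.7, 2.7]
gripper_width: 0.107
tab slicer x,y mm -45.9 -0.5 z 0.0802 F along,across,up -2.5 1.2 2.7 tq [0.06 0.29 0.01] yaw 12.35 [-0.0042 -0.0084] w 0.107
```

View pics/w5.png

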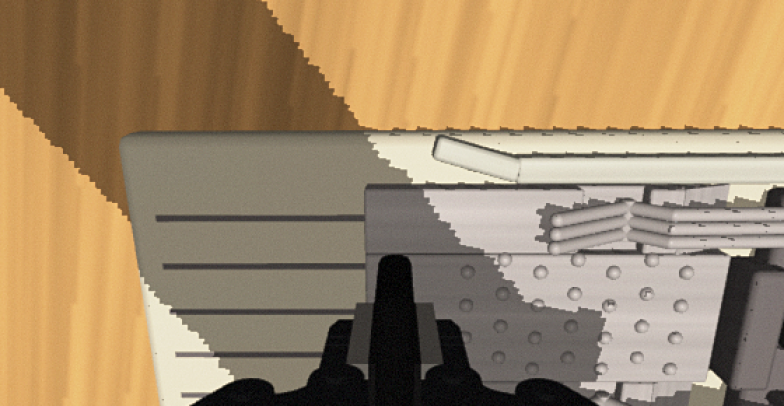

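The wrist picture shows the left clip's low kink (627,210) inside the notch (columns about 580–645). The leading edge is within about a millimetre or two of the stop (about 712–730). I'll creep on until the force rises.

```bash
python3 -m handwheel '[0.04,0.01,0,0,0,0,0, 0.08,0.02,0,0,0,0,0, 0.12,0.03,0,0,0,0,0, 0.12,0.03,0,0,0,0,0]'; python3 st.py
python3 -m handwheel '[0.03,0.01,0,0,0,0,0, 0.06,0.01,0,0,0,0,0, 0.09,0.02,0,0,0,0,0, 0.09,0.02,0,0,0,0,0]'; python3 st.py
```

```text
t: 13.27
eef_pos: [0.5464, -0.2847, 0.0802]
tool_rot: [-0.001, 0.627, 0.779, -0.005]
contact_force: [-2.4, -0.2, 1.8]
gripper_width: 0.102
tab slicer x,y mm -44.6 -0.5 z 0.0802 F along,across,up -2.4 0.3 1.8 tq [-0.05  0.24 -0.  ] yaw 12.34 [-0.0043 -0.0084] w 0.102
t: 13.6
eef_pos: [0.5474, -0.2845, 0.0802]
tool_rot: [-0.001, 0.627, 0.779, -0.005]
contact_force: [-3.0, 0.1, 1.3]
gripper_width: 0.104
tab slicer x,y mm -43.6 -0.6 z 0.0802 F along,across,up -3.0 0.7 1.3 tq [-0.01  0.21 -0.02] yaw 12.34 [-0.0044 -0.0083] w 0.104
```

```bash
python3 -m handwheel '[0.03,0.01,0,0,0,0,0, 0.06,0.01,0,0,0,0,0, 0.09,0.02,0,0,0,0,0, 0.09,0.02,0,0,0,0,0]'; python3 st.py
python3 -m handwheel '[0.03,0.01,0,0,0,0,0, 0.06,0.01,0,0,0,0,0, 0.06,0.01,0,0,0,0,0]'; python3 st.py
python3 - <<'E'
from h import *
im,c=cam('wrist'); save('pics/w6.png',cv2.resize(im[150:330,320:560],(800,600),interpolation=3))
E
```

```text
t: 13.93
eef_pos: [0.5482, -0.2843, 0.0801]
tool_rot: [-0.001, 0.627, 0.779, -0.005]
contact_force: [-3.5, -0.0, 3.8]
gripper_width: 0.105
tab slicer x,y mm -42.8 -0.6 z 0.0801 F along,across,up -3.4 0.7 3.8 tq [-0.    0.41 -0.  ] yaw 12.34 [-0.0043 -0.0086] w 0.105
t: 14.18
eef_pos: [0.5482, -0.2844, 0.0801]
tool_rot: [-0.001, 0.627, 0.779, -0.005]
contact_force: [-5.5, -0.8, 4.4]
gripper_width: 0.104
tab slicer x,y mm -42.8 -0.7 z 0.0801 F along,across,up -5.6 0.4 4.4 tq [-0.05  0.69  0.12] yaw 12.32 [-0.004  -0.0094] w 0.104
```

View pics/w6.png

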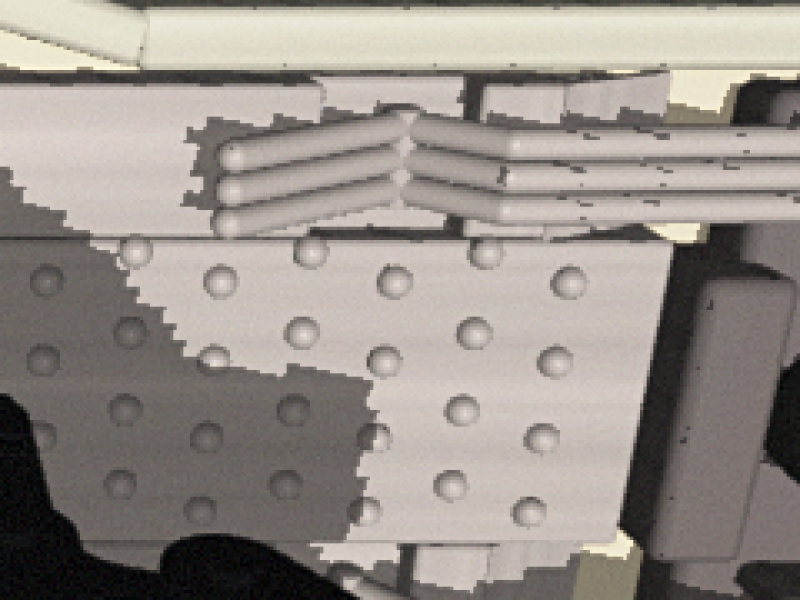

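It stopped at −42.8 mm with the force rising to 5.6 N. The view shows the clip's low point (405,130) well inside the notch (320–465) and the leading edge at the stop. It's home, so I'll relax, open and lift.

```bash
python3 -m handwheel '[-0.02,0,0.02,0,0,0,0, -0.02,0,0.02,0,0,0,0.1, 0,0,0.05,0,0,0,0.2, 0,0,0.1,0,0,0,0.4, 0,0,0.1,0,0,0,0.5, 0,0,0.1,0,0,0,0.5]'; python3 st.py
python3 -m handwheel '[0,0,0.5,0,0,0,0.5, 0,0,1.5,0,0,0,0.5, 0,0,3,0,0,0,0.5, 0,0,5,0,0,0,0.5, 0,0,8,0,0,0,0.5, 0,0,11,0,0,0,0.5, 0,0,13,0,0,0,0.5, 0,0,13,0,0,0,0.5]'; python3 st.py
```

```text
t: 14.73
eef_pos: [0.5487, -0.2841, 0.0811]
tool_rot: [-0.001, 0.627, 0.779, -0.005]
contact_force: [0.1, 0.1, 0.1]
gripper_width: 0.501
tab slicer x,y mm -42.3 -0.4 z 0.0811 F along,across,up 0.1 0.1 0.1 tq [-0.04 -0.04 -0.02] yaw 12.36 [-0.004 -0.009] w 0.501
t: 15.4
eef_pos: [0.551, -0.2859, 0.2169]
tool_rot: [0.003, 0.627, 0.779, -0.003]
contact_force: [1.3, -0.1, 0.7]
gripper_width: 0.499
tab slicer x,y mm -40.4 -2.7 z 0.2169 F along,across,up 1.2 -0.4 0.7 tq [-0.03 -0.04  0.01] yaw 12.32 [-0.0087 -0.0015] w 0.499
```

```bash
python3 -m handwheel '[0,2,0,0,0,0,0.5, 0,4,0,0,0,0,0.5, 0,4,0,0,0,0,0.5, 0,4,0,0,0,0,0.5]'
python3 - <<'E'
from h import *
im,c=cam('scene'); w,_=cam('wrist')
a=cv2.resize(im[180:290,210:390],(800,300),interpolation=3)
a=cv2.resize(im[170:320,200:400],(400,300),interpolation=3); b=cv2.resize(w,(400,300),interpolation=3)
save('pics/f7.png',cv2.resize(np.hstack([a,b]),(800,300)))
E
```

```text
t: 15.73
eef_pos: [0.5513, -0.2446, 0.217]
tool_rot: [0.003, 0.626, 0.78, -0.003]
contact_force: [-0.5, -0.1, -1.1]
gripper_width: 0.497
```

View pics/f7.png

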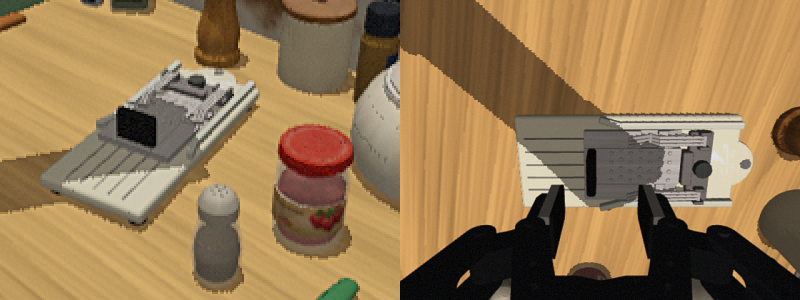

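The insert is flat on the board between the rails, released, and the bystanders are standing. My tenth and last picture checks the right clip.

Run:
```python
from h import *
im,c=cam('scene')
save('pics/f8.png',cv2.resize(im[195:255,250:335],(800,565),interpolation=3))
```

```text
(no output)
```

View pics/f8.png

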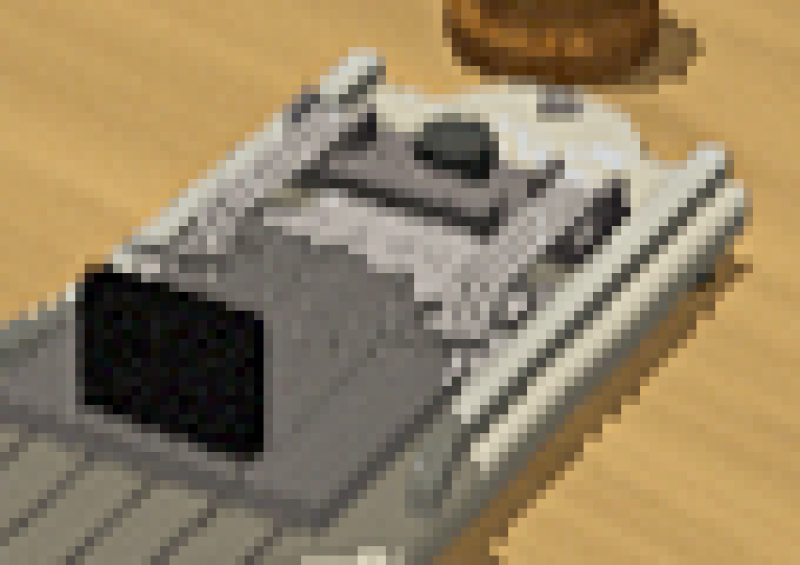

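Both clips look symmetric, the leading edge is at the stop, and nothing is tilted. The right clip is at about (470,290). I'm handing in.

```bash
python3 -c "
from station import *
print(hand_in())"
```

```text
the job is handed in; nothing more can be done
None
```

I gripped the insert by its tab, laid it on the open end of the board and slid it home. I then released it, backed the gripper away and handed in at about 16 s; no verdict is reported.

- **Slide:** the force at the wrist rose to about 7 N on the clips' ramp and fell to about 3 N while they rode on top. It reversed for a moment at the snap. The insert stopped moving at 5.6 N against the end stop.
- **Left clip:** the close view showed its low point well inside the notch. The insert's leading edge was at the stop.
- **Right clip:** I only saw it in coarse pixels. It looks symmetric with the left one, but I did not measure it separately.
- **Bystanders:** the jam jar and salt shaker stand in the last wide scene view. Only the mill's foot shows there, and it looks undisturbed. I did not measure their positions.
- **Disagreements:** an early wrist estimate of the board's left edge was about 5 mm off the top view, taken while the arm was still settling. A settled second look agreed to within 2 mm. Board yaw came out between 12.1° and 12.8° across views.

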